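Set the drop pawl and roll the tube offcut up the feed gutter

TASK

Re-arm the sloped feed gutter without grasping or lifting anything: with a fingertip, first push the thrown-back pawl over so that it drops into the gutter, then push the tube offcut from behind, rolling it up the gutter under the pawl until it meets the end stop. Let it settle back so that the dropped pawl keeps it from rolling down, and take the fingers away. Do not flick the tube, and leave the things lying around undisturbed.

Things in the scene. Friction and masses are not known exactly. Their poses are not given: they have to be found in the camera images.
- gutter: Bright sheet-metal U gutter, 272 mm long, sloping up 9 degrees, on a plywood base (300 x 130 x 15 mm) fast to the bench. Origin: on its floor, centre line, inner face of the low-end tabs, 30 mm above the bench. x: up the slope along the floor; y: across, towards the cheek with the pawl; z: square to the floor. Inside 94 mm wide; cheeks 28 mm high, 2.5 mm thick.
- low_end (a point): At the gutter's origin: its low end. Two tabs 12 mm high, 2.5 mm thick, at gutter x = -2.5 to 0, y = +-31 to +-47 mm, keep the tube in; between them the end is open, so that a fingertip can stand behind the tube (below lies only the plywood base, top 15 mm above the bench).
- tube: Steel tube offcut lying across the gutter, 48 mm diameter, 90 mm long, about 0.18 kg, rolls freely. Origin at its middle on its axis; y = its axis; x, z turn as it rolls. Starts at rest on the low tabs (gutter x 21 mm, z 24 mm); let go below the pawl it rolls back there. Against the end stop its axis is at gutter x = 234 mm, lying back on the dropped pawl at 225 mm.
- pawl (a joint): Swing of the drop pawl about its pin across the gutter (rad). 2.69 = thrown back (start): arm stands up, leaning 28 degrees down the slope from square to the floor. Loose: pushed up the slope to below 2.0 it topples and drops by itself to 0 = in the gutter, arm pointing up the slope and 36 degrees down to the floor. There it lifts as the tube rolls up under it; it is rigid against rolling back.
- pawl_pivot (a point): Centre of the pawl's pin, in the middle of the pawl's width: gutter x = 160, y = 36, z = 56 mm. Its bracket stands outside the +y cheek: gutter x = 144 to 176, y = 49 to 60, up to z = 65 mm. The pawl drops behind the tube once the tube's axis is past gutter x = 228 mm.
- pawl_nose (a point): Centre of the pawl's round nose (radius 4.5 mm), 46 mm from pawl_pivot. The pawl is a dark flat steel arm 14 mm wide (gutter y = 29 to 43 mm), 9 mm thick, 50 g. The rest of the gutter's width (y = -47 to +29 mm) stays free for a finger to pass beside it. Lifted by the tube it stands up to 66 mm above the floor.
- stop_face (a point): Middle of the face of the end stop at the upper end (gutter x = 258 mm, z = 24 mm), facing down the slope; steel plate with a rubber pad, 94 mm wide, 44 mm high.
- spare_offcut: Bystander: a narrower tube offcut standing upright on the bench beyond the gutter, 41 mm diameter, 90 mm high. Origin: centre of its underside.
- tape_measure: Bystander: tape measure, 37 x 84 x 63 mm, standing beyond the gutter. Origin: centre of its underside.
- pliers: Bystander: pliers with red handles, 56 x 180 x 14 mm, lying on the robot's side of the gutter. Origin: centre of the underside.
Not all that is in view belongs to the job. What is shaped like the tube but green is not meant.

How it is judged:
On the way, in this order (a step that is already met when the one before it is completed fails the run):
1. the pawl is dropped into the gutter while the tube is still below it (value of joint pawl below 0.15 rad and x of tube in the frame of gutter below 0.13 m), for 0.2 s.
2. the tube has been rolled up to the end stop (x of tube in the frame of gutter above 0.231 m), for 0.1 s.
At the end, for the whole second after the job is handed in: The pawl is down (within 0.15 rad of its lower limit) and the tube lies at rest on the gutter floor between the pawl and the end stop (its axis 221 to 238 mm up the gutter) (value of joint pawl below 0.15 rad and x of tube in the frame of gutter between 0.221 and 0.238 m and z of tube in the frame of gutter below 0.028 m and linear speed of tube below 0.02 m/s and angular speed of tube below 0.6 rad/s); the robot touches nothing.
It fails at once if the tube is lifted off the gutter floor by more than 10 mm (z of tube in the frame of gutter above 0.034 m).
It fails at once if the tube is flicked (faster than 0.7 m/s) (linear speed of tube above 0.7 m/s).
It fails at once if the spare offcut is shifted by more than 20 mm or tipped (distance of spare_offcut from where it was at the start of the episode above 0.02 m or angle between spare_offcut's own z axis and vertical above 0.3 rad).
It fails at once if the tape measure is shifted by more than 20 mm (distance of tape_measure from where it was at the start of the episode above 0.02 m).
It fails at once if the pliers are shifted by more than 20 mm (distance of pliers from where it was at the start of the episode above 0.02 m).
It also fails if it takes over 54 s, if anything falls off the work surface, if the arm or the gripper's body presses on something with over 40 N, if the wrist force passes 120 N, or if a joint passes its speed limit or range.

ROBOT

A 6-joint arm with a two-finger parallel gripper is mounted at the origin on a cart in front of the work surface, level with it; the furniture and walls round the work are solid. World frame = base frame: x ahead of the robot, y to its left, z up, the work surface at z = 0. Lengths are in m, angles in rad, forces in N, time in s.
With the tool pointing down it reaches from about 0.375 to 0.9 m from the base axis. Payload 3.1 kg.
Tool frame: the origin (TCP) lies between the finger pads; the fingertips stand 11 mm ahead of it and the grasp point (between the pads) lies 8 mm behind it (manip.tip_extent is the distance from the TCP to the fingertips, in m); z points along the fingers, x is the direction in which the jaws open and shut, and the axes are right-handed (so a half turn about z gives the same grasp; the last joint's range is limited). The gripper opens to 85 mm and grips with 20 to 120 N. Pads are 22 mm wide; open, the fingers measure 114 mm over their backs; the gripper's body (76 mm by 85 mm) begins 54 mm behind the grasp point. The pads swing forward as they close: fully open they stand 13 mm farther back than shut.
Start: joints at [1.115, 0.527, 1.433, -0, 1.181, -0.178], TCP at [0.171, 0.601, 0.211] pointing down, gripper open.
Joint ranges: [-3.08, 3.08], [-0.75, 2.2], [0.22, 2.44], [-1.43, 4.57], [0, 2.65], [-2.85, 2.85]. Speed limits (rad/s): [2.79, 2.79, 3.14, 3.14, 3.14, 3.14].

INTERFACE

Orientations are given as a unit quaternion [w, x, y, z].
In Python, from bench import manip, vision gives the robot as it stands.
- The arm moves only by the tool jog_arm, never from a script. Its argument "rows" is a list of rows, each an object with "claw": the gripper command: -1 is fully open, 1 is shut, values between are in proportion; "travel": the shift along the world's x, y, z in units of 25 mm (1.0 is 25 mm), a list of three; "angular": the turn, a rotation vector about the world's x, y, z in degrees, a list of three. A call has 1 to 20 rows; each row shifts and turns the commanded pose from where the row before left it; what a row does not reach is not made up. A row lasts 1/8 s, in which the tool goes at most 62.5 mm and 10.7 degrees, less where a joint would pass 70% of its speed; a pose out of reach is approached as far as the arm can. A call is refused whole if a number of a shift passes 1 or a number of a turn 10.7, either way. A call with a gripper value outside its range is refused whole. The fingers move at their own pace and stop on an object; "squeeze" is the grip in N (left out, the last holds). Time passes only in rows, so rows that do not move let the fingers close. It gives the time, the measured TCP pose, the force and the opening at its end, in the units of the state.
- manip.sense(): the state, without advancing time (a new reading comes with each control period).
- vision.snapshot(name): name is "side" or "top"; returns a dict with "pixels" (420x560x3 uint8, red, green, blue), "depth" (420x560 float32, m along the optical axis (not along the pixel's ray), 0 where there is no reading), "intrinsics" (3x3 intrinsics, pixels), "cam_to_world" (4x4, takes a point from camera to world coordinates). Camera axes: x right, y down, z forward; pixel columns grow to the right and rows downward; lengths in m; the calibration is good to about 2 mm. A picture is of the moment at which its call begins.
- manip.job_done(): hands the job in, once; it reports no verdict.
The state is a dict: "time_s": time; "joint_positions": joint angles; "joint_velocities": joint speeds; "joint_efforts": joint torques, N m; "tcp_pos": TCP position; "tool_rot": TCP orientation; "ft_force": force on the tool from outside, world axes, zero at the start; "ft_torque": the same for the moment, N m; "grip_width": opening from 0.0 (shut) to 1.0 (fully open).
Only numpy, scipy, OpenCV 4.12 (cv2) and the standard library are available. Lean on these libraries where they do the work, as an engineer would, in place of code of your own. Each camera call takes 0.05 s, during which the arm holds its last target.

## Working session

There is one attempt and no reset: what is moved stays moved. The work goes in short steps, Python scripts to look and compute and a tool call to move; the robot and the scene stay as the last step left them, time stands still between calls to the robot, and variables do not carry over. Pictures are saved under pics/ and viewed, and the job is handed in when it is done.

Besides the shell and the picture viewer there is one more tool, called after "Emit:" by a JSON object that holds its "fn" and its "kwargs", one argument or row to a line. jog_arm: Moves the arm, as the interface text tells. Its arguments: {"type":"object","properties":{"rows":{"type":"array"},"squeeze":{"type":"number"}},"required":["rows"]}

```bash
ls; mkdir -p pics; python3 - <<'E'
from bench import manip, vision
import cv2,numpy as np
for n in("side","top"):
    s=vision.snapshot(n); cv2.imwrite(f"pics/{n}0.png",s["pixels"][:,:,::-1]); np.savez(f"{n}0.npz",**s)
    print(n,s["intrinsics"].tolist(),np.round(s["cam_to_world"],4).tolist())
print(manip.sense())
E
```

```text
pics
side [[426.98276612783553, 0.0, 281.55848074025135], [0.0, 426.98276612783553, 209.5607620823786], [0.0, 0.0, 1.0]] [[-0.1932, -0.7794, 0.596, 0.017], [-0.9812, 0.1554, -0.1147, 0.0482], [-0.0032, -0.607, -0.7947, 0.7834], [0.0, 0.0, 0.0, 1.0]]
top [[460.58643200140784, 0.0, 272.80441413961984], [0.0, 460.58643200140784, 205.58901771917476], [0.0, 0.0, 1.0]] [[0.0278, -0.9967, 0.0766, 0.4757], [-0.9993, -0.0298, -0.0243, -0.0473], [0.0265, -0.0759, -0.9968, 0.9731], [0.0, 0.0, 0.0, 1.0]]
{'time_s': 0.1, 'joint_positions': array([ 1.11447290e+00,  5.28389796e-01,  1.43380459e+00, -2.68664322e-07,
        1.18136377e+00, -1.78492646e-01]), 'joint_velocities': array([-0.00068677, -0.00163975, -0.0027114 , -0.00105669, -0.00029468,
        0.00020353]), 'joint_efforts': array([-3.95121197e-04, -4.43305707e+01, -1.78586447e+01, -2.41270873e-04,
        3.91690526e-03, -1.24699707e-06]), 'tcp_pos': array([0.17107784, 0.60041398, 0.21001162]), 'tool_rot': array([ 4.43423373e-04,  7.98207030e-01,  6.02382413e-01, -8.77026326e-04]), 'ft_force': array([-0.14408179,  1.17461282, -0.07547166]), 'ft_torque': array([-0.04062693, -0.00128207, -0.06476275]), 'grip_width': 1.0017367733481413}
```

View pics/side0.png

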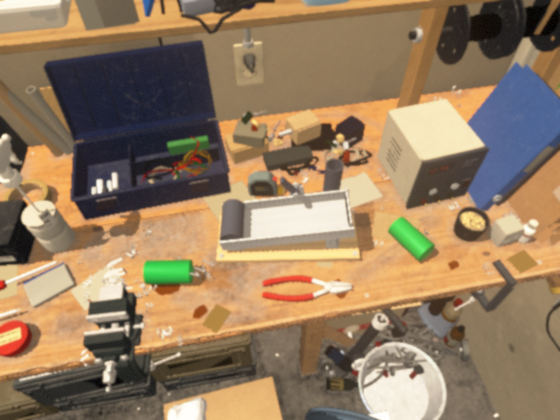

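View pics/top0.png

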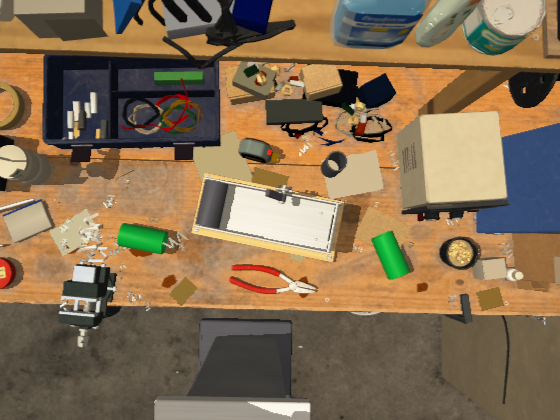

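```bash
python3 - <<'E'
import cv2
a=cv2.imread("pics/top0.png")[140:280,180:380]; cv2.imwrite("pics/topc.png",cv2.resize(a,None,fx=4,fy=4,interpolation=cv2.INTER_CUBIC))
a=cv2.imread("pics/side0.png")[150:280,200:390]; cv2.imwrite("pics/sidec.png",cv2.resize(a,None,fx=4,fy=4,interpolation=cv2.INTER_CUBIC))
E
```

```text
(no output)
```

View pics/topc.png

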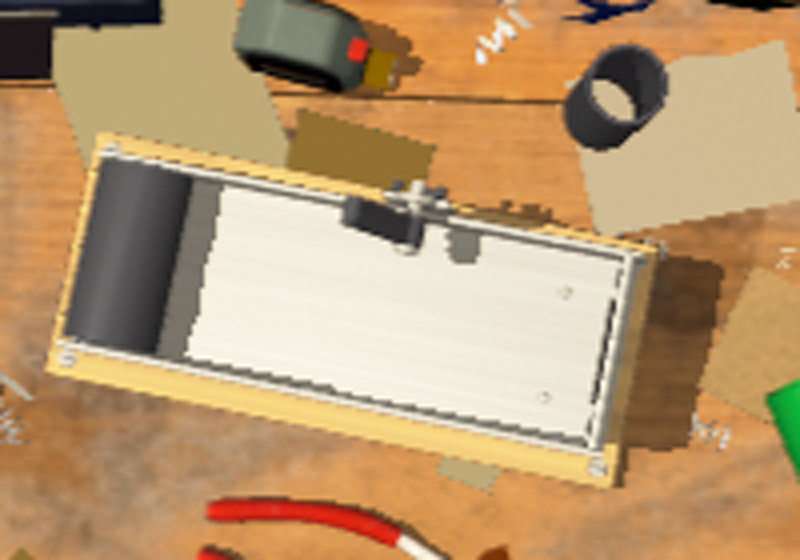

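View pics/sidec.png

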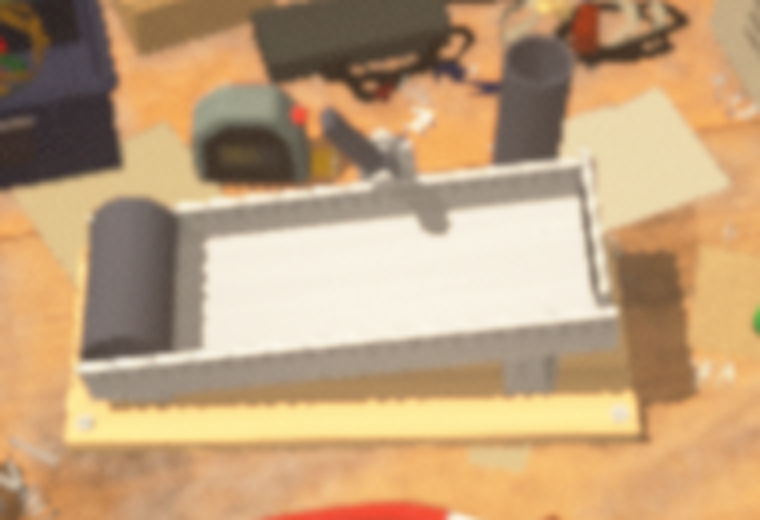

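```bash
cat > h.py <<'E'
import numpy as np
def load(n): return dict(np.load(n+".npz"))
def ray(s,u,v):
    K,T=s["intrinsics"],s["cam_to_world"]; d=T[:3,:3]@np.linalg.solve(K,[u,v,1]); return T[:3,3],d
def onz(s,u,v,z):
    o,d=ray(s,u,v); return o+d*(z-o[2])/d[2]
def tri(s1,p1,s2,p2):
    o1,d1=ray(s1,*p1);o2,d2=ray(s2,*p2)
    t=np.linalg.lstsq(np.c_[d1,-d2],o2-o1,rcond=None)[0]
    a=o1+d1*t[0];b=o2+d2*t[1]; return (a+b)/2,np.linalg.norm(a-b)
def cloud(s):
    h,w=s["depth"].shape; v,u=np.mgrid[:h,:w]; K=s["intrinsics"];Z=s["depth"]
    P=np.stack([(u-K[0,2])/K[0,0]*Z,(v-K[1,2])/K[1,1]*Z,Z],-1); T=s["cam_to_world"]
    return P@T[:3,:3].T+T[:3,3]
E
python3 - <<'E'
from h import *
t=load("top0");s=load("side0")
np.set_printoptions(precision=4,suppress=True)
c=[onz(t,180+a/4,140+b/4,.015) for a,b in[(97,133),(657,245),(613,487),(47,372)]]
print("corners A lowfar,B highfar,C highnear,D lownear\n",np.array(c))
print([np.linalg.norm(c[i]-c[(i+1)%4]) for i in range(4)])
print("side D,C",onz(s,200+64/4,150+443/4,.015),onz(s,200+637/4,150+437/4,.015))
def T(a,b): return tri(t,(180+a[0]/4,140+a[1]/4),s,(200+b[0]/4,150+b[1]/4))
print("near-high cheek/stop corner",T((600,450),(615,312)))
print("far-high",T((634,256),(585,158)))
print("near-low cheek top",T((68,345),(85,372)))
print("pawl tip",T((352,205),(330,115)))
print("offcut top",T((615,98),(537,60)))
for n,S,(u0,u1,v0,v1) in(("top",t,(240,280,195,235)),("side",s,(260,335,210,225))):
    P=cloud(S)[v0:v1,u0:u1].reshape(-1,3);m=P.mean(0)
    n_=np.linalg.svd(P-m)[2][2]; n_*=np.sign(n_[2]); print(n,m,n_,np.degrees(np.arccos(n_[2])),np.abs((P-m)@n_).max())
P=cloud(t)
for u,v in[(210,200),(207,215),(213,185),(204,205),(216,205),(334,163),(250,240),(270,195),(274,195)]: print(u,v,P[v,u])
E
```

```text
corners A lowfar,B highfar,C highnear,D lownear
 [[ 0.6128  0.0744  0.015 ]
 [ 0.563  -0.2203  0.015 ]
 [ 0.4363 -0.1994  0.015 ]
 [ 0.4875  0.0953  0.015 ]]
[np.float64(0.29888568968163726), np.float64(0.1283829473175361), np.float64(0.299091932321981), np.float64(0.1270274020447572)]
side D,C [0.4887 0.0966 0.015 ] [ 0.4342 -0.1959  0.015 ]
near-high cheek/stop corner (array([ 0.457 , -0.1793,  0.101 ]), np.float64(8.3457165414966e-05))
far-high (array([ 0.5493, -0.1918,  0.1068]), np.float64(0.002185386876898423))
near-low cheek top (array([0.5006, 0.0791, 0.0593]), np.float64(0.0002506169419192752))
pawl tip (array([ 0.5641, -0.0586,  0.1533]), np.float64(0.0013041951348960793))
offcut top (array([ 0.6246, -0.1845,  0.1034]), np.float64(0.0030352183027675807))
top [ 0.5277 -0.0435  0.0546] [-0.5835  0.8102  0.0556] 86.81319209337859 0.07832226355782841
side [ 0.5356 -0.0842  0.0578] [ 0.7805 -0.1519  0.6064] 52.672325808700094 0.015057331979420047
210 200 [0.5515 0.0529 0.0814]
207 215 [0.5224 0.0579 0.0786]
213 185 [0.5808 0.0481 0.0819]
204 205 [0.5412 0.0638 0.0839]
216 205 [0.5424 0.0413 0.0781]
334 163 [ 0.6457 -0.1994  0.0013]
250 240 [ 0.4765 -0.0255  0.0162]
270 195 [ 0.5578 -0.0618  0.1514]
274 195 [ 0.5591 -0.0693  0.1407]
```

```bash
python3 - <<'E'
from h import *
from scipy.optimize import least_squares
np.set_printoptions(precision=4,suppress=True)
c0=np.array([.525,-.0625,0]);
a=np.arctan2(-.2947,-.0505); U=np.array([np.cos(a),np.sin(a),0]);V=np.array([-U[1],U[0],0])
print(U,V)
for n in("top0","side0"):
    S=load(n);P=cloud(S);g=S["pixels"].astype(int)
    Q=P-c0; q=np.stack([Q@U,Q@V,P[...,2]],-1)
    m=(g.max(-1)<110)&(q[...,0]>-.15)&(q[...,0]<-.09)&(abs(q[...,1])<.04)&(q[...,2]>.06)
    p=q[m]; 
    f=lambda x:np.hypot(p[:,0]-x[0],p[:,2]-x[1])-.024
    r=least_squares(f,[-.115,.057],loss="soft_l1",f_scale=.001); print(n,m.sum(),"axis along,z",r.x,np.std(f(r.x)))
    # floor
    m=(g.min(-1)>120)&(q[...,0]>-.04)&(q[...,0]<.09)&(abs(q[...,1])<.03)&(q[...,2]>.03)&(q[...,2]<.09)
    p=q[m]; A=np.c_[p[:,0],p[:,1],np.ones(len(p))]; r=least_squares(lambda x:A@x-p[:,2],[.16,0,.05],loss="soft_l1",f_scale=.001).x
    print("floor slope",np.degrees(np.arctan(r[:2])),"z at c",r[2],m.sum())
    # pawl
    m=(q[...,1]>.025)&(q[...,1]<.047)&(q[...,0]>-.02)&(q[...,0]<.05)&(q[...,2]>.1)
    for x in sorted(q[m].tolist(),key=lambda x:-x[2])[::6]: print(np.round(x,4))
E
```

```text
[-0.1689 -0.9856  0.    ] [ 0.9856 -0.1689  0.    ]
top0 934 axis along,z [-0.117   0.0576] 0.001319445039828294
floor slope [ 8.8964 -0.2768] z at c 0.052302100786850214 1969
[-0.0097  0.0312  0.1541]
[-0.008   0.0408  0.1531]
[-0.0129  0.0381  0.152 ]
[-0.008   0.0318  0.1514]
[-0.0126  0.0365  0.1507]
[-0.0083  0.0337  0.1503]
[-0.0143  0.0363  0.1492]
[-0.0059  0.0307  0.148 ]
[-0.0045  0.033   0.147 ]
[-0.0034  0.0372  0.1442]
[-0.0041  0.0408  0.1434]
[-0.0019  0.0304  0.1412]
[-0.0023  0.0323  0.1397]
[0.0038 0.0392 0.1387]
[0.0027 0.0355 0.1366]
[0.0038 0.0303 0.1346]
[0.006  0.0385 0.1323]
[-0.0015  0.0296  0.1303]
[0.0079 0.0298 0.1287]
[0.0105 0.0362 0.1267]
[0.0134 0.0407 0.1254]
[0.0131 0.0332 0.1234]
[0.0142 0.0374 0.1215]
[0.0164 0.0361 0.12  ]
[0.0161 0.0285 0.1189]
[0.0209 0.0334 0.1181]
[0.0191 0.0427 0.1175]
[0.015  0.0438 0.1171]
[0.0125 0.0281 0.1159]
[0.0166 0.0462 0.1151]
[0.0217 0.0396 0.1147]
[0.0232 0.0324 0.1138]
[0.0189 0.0259 0.1115]
side0 234 axis along,z [-0.1168  0.0572] 0.0010600638393951948
floor slope [ 9.0627 -0.0647] z at c 0.05142737781435731 1287
[-0.0107  0.0402  0.1529]
[-0.0126  0.0414  0.1516]
[-0.0147  0.0367  0.151 ]
[-0.0109  0.0323  0.15  ]
[-0.0146  0.0416  0.1485]
[-0.0047  0.0426  0.147 ]
[-0.0029  0.036   0.1454]
[-0.0148  0.0348  0.1443]
[-0.0029  0.0361  0.1423]
[-0.0008  0.0376  0.1405]
[0.001  0.0336 0.139 ]
[-0.0049  0.0349  0.1378]
[-0.003   0.0317  0.1353]
[-0.0009  0.0337  0.1329]
[0.0051 0.0342 0.1321]
[0.0011 0.0336 0.1299]
[0.0075 0.0422 0.1289]
[0.0096 0.0443 0.1263]
[0.0112 0.0319 0.1253]
[0.0012 0.0337 0.1236]
[0.0135 0.0373 0.122 ]
[0.0093 0.0335 0.1203]
[0.0176 0.0372 0.1188]
[0.018  0.0457 0.1182]
[0.0174 0.0331 0.1174]
[0.0132 0.0286 0.1166]
[0.0196 0.0344 0.1158]
[0.0214 0.03   0.1147]
[0.0174 0.0294 0.1123]
[0.0215 0.0288 0.1098]
[0.0155 0.029  0.1064]
```

```bash
python3 - <<'E'
from h import *
from bench import manip
print(manip.tip_extent)
t=load("top0")
P=np.vstack([cloud(load(n)).reshape(-1,3) for n in("top0","side0")])
P=P[np.isfinite(P).all(1)]
a=np.array([.171,.600]);b=np.array([.57,-.014]);d=b-a;L=np.hypot(*d);d/=L
s=(P[:,:2]-a)@d; w=abs((P[:,:2]-a)@[-d[1],d[0]])
for k in np.arange(-.05,L+.1,.05):
    m=(s>k)&(s<k+.05)&(w<.08)
    if m.sum(): print(round(k,2),np.round(a+d*k,2),m.sum(),"max z",P[m,2].max().round(3))
E
```

```text
0.011
-0.05 [0.14 0.64] 115 max z -0.926
0.0 [0.17 0.6 ] 132 max z -0.927
0.05 [0.2  0.56] 138 max z -0.924
0.1 [0.23 0.52] 94 max z -0.927
0.15 [0.25 0.47] 158 max z 0.003
0.2 [0.28 0.43] 1008 max z 0.006
0.25 [0.31 0.39] 1881 max z 0.011
0.3 [0.33 0.35] 2961 max z 0.112
0.35 [0.36 0.31] 5169 max z 0.112
0.4 [0.39 0.26] 4901 max z 0.11
0.45 [0.42 0.22] 4303 max z 0.053
0.5 [0.44 0.18] 4468 max z 0.052
0.55 [0.47 0.14] 4593 max z 0.043
0.6 [0.5 0.1] 4641 max z 0.086
0.65 [0.53 0.05] 4060 max z 0.086
0.7 [0.55 0.01] 3498 max z 0.08
0.75 [ 0.58 -0.03] 3940 max z 0.154
0.8 [ 0.61 -0.07] 2808 max z 0.121
```

Emit:
{"fn": "jog_arm", "kwargs": {
  "rows": [
    {"claw": 1,"travel": [0.64,-0.98,0],"angular": [0,0,-4.19]},
    {"claw": 1,"travel": [0.64,-0.98,0],"angular": [0,0,-4.19]},
    {"claw": 1,"travel": [0.64,-0.98,0],"angular": [0,0,-4.19]},
    {"claw": 1,"travel": [0.64,-0.98,0],"angular": [0,0,-4.19]},
    {"claw": 1,"travel": [0.64,-0.98,0],"angular": [0,0,-4.19]},
    {"claw": 1,"travel": [0.64,-0.98,0],"angular": [0,0,-4.19]},
    {"claw": 1,"travel": [0.64,-0.98,0],"angular": [0,0,-4.19]},
    {"claw": 1,"travel": [0.64,-0.98,0],"angular": [0,0,-4.19]},
    {"claw": 1,"travel": [0.64,-0.98,0],"angular": [0,0,-4.19]},
    {"claw": 1,"travel": [0.64,-0.98,0],"angular": [0,0,-4.19]},
    {"claw": 1,"travel": [0.64,-0.98,0],"angular": [0,0,-4.19]},
    {"claw": 1,"travel": [0.64,-0.98,0],"angular": [0,0,-4.19]},
    {"claw": 1,"travel": [0.64,-0.98,0],"angular": [0,0,-4.19]},
    {"claw": 1,"travel": [0.64,-0.98,0],"angular": [0,0,-4.19]},
    {"claw": 1,"travel": [0.64,-0.98,0],"angular": [0,0,-4.19]},
    {"claw": 1,"travel": [0.64,-0.98,0],"angular": [0,0,-4.19]},
    {"claw": 1,"travel": [0.64,-0.98,0],"angular": [0,0,-4.19]},
    {"claw": 1,"travel": [0.64,-0.98,0],"angular": [0,0,-4.19]},
    {"claw": 1,"travel": [0.64,-0.98,0],"angular": [0,0,-4.19]},
    {"claw": 1,"travel": [0.64,-0.98,0],"angular": [0,0,-4.19]}
  ]
}}

```text
time_s: 2.6
tcp_pos: [0.4915, 0.1102, 0.2106]
tool_rot: [0.0, 0.996, -0.086, -0.0]
ft_force: [0.7, 0.7, 0.3]
grip_width: -0.004
```

Emit:
{"fn": "jog_arm", "kwargs": {
  "rows": [
    {"claw": 1,"travel": [0.63,-0.99,-0.52],"angular": [0,0,0]},
    {"claw": 1,"travel": [0.63,-0.99,-0.52],"angular": [0,0,0]},
    {"claw": 1,"travel": [0.63,-0.99,-0.52],"angular": [0,0,0]},
    {"claw": 1,"travel": [0.63,-0.99,-0.52],"angular": [0,0,0]},
    {"claw": 1,"travel": [0.63,-0.99,-0.52],"angular": [0,0,0]},
    {"claw": 1,"travel": [0,0,0],"angular": [0,0,0]}
  ]
}}

```text
time_s: 3.35
tcp_pos: [0.5704, -0.0143, 0.1445]
tool_rot: [-0.0, 0.996, -0.086, -0.001]
ft_force: [-0.1, 0.3, -0.5]
grip_width: 0.002
```

```bash
cat > snap.py <<'E'
import sys,cv2,numpy as np
from bench import vision,manip
k=sys.argv[1]; out=[]
for n,(u,v) in(("side",(200,130)),("top",(180,130))):
    s=vision.snapshot(n); np.savez(n+k+".npz",**s)
    out.append(cv2.resize(s["pixels"][v:v+150,u:u+190,::-1],None,fx=4,fy=4,interpolation=cv2.INTER_CUBIC)[:, :])
o=np.vstack(out); cv2.imwrite(f"pics/c{k}.png",cv2.resize(o,None,fx=.5,fy=.5,interpolation=cv2.INTER_AREA))
q=manip.sense();print(q["time_s"],q["tcp_pos"].round(4),q["ft_force"].round(2),q["grip_width"])
E
python3 snap.py 1
```

```text
3.45 [ 0.5693 -0.0124  0.1455] [-0.19  0.17 -0.27] -0.003007962350193004
```

View pics/c1.png

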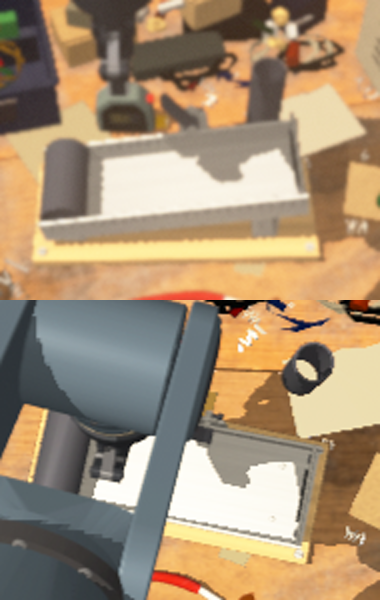

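The picture shows the closed finger (side crop 112,80) downslope of the still-standing pawl (178,110), so it is ready to push.

Emit:
{"fn": "jog_arm", "kwargs": {
  "rows": [
    {"claw": 1,"travel": [-0.068,-0.394,0],"angular": [0,0,0]},
    {"claw": 1,"travel": [-0.068,-0.394,0],"angular": [0,0,0]},
    {"claw": 1,"travel": [-0.068,-0.394,0],"angular": [0,0,0]},
    {"claw": 1,"travel": [-0.068,-0.394,0],"angular": [0,0,0]},
    {"claw": 1,"travel": [-0.068,-0.394,0],"angular": [0,0,0]},
    {"claw": 1,"travel": [-0.068,-0.394,0],"angular": [0,0,0]},
    {"claw": 1,"travel": [-0.068,-0.394,0],"angular": [0,0,0]},
    {"claw": 1,"travel": [0,0,0],"angular": [0,0,0]},
    {"claw": 1,"travel": [0,0,0],"angular": [0,0,0]}
  ]
}}

```text
time_s: 4.58
tcp_pos: [0.5582, -0.0816, 0.1459]
tool_rot: [-0.0, 0.996, -0.085, -0.0]
ft_force: [-0.0, -1.0, 0.8]
grip_width: -0.003
```

```bash
python3 snap.py 2
```

```text
4.675 [ 0.5582 -0.0813  0.1459] [ 0.4   0.87 -0.01] -0.0012847412014689436
```

View pics/c2.png

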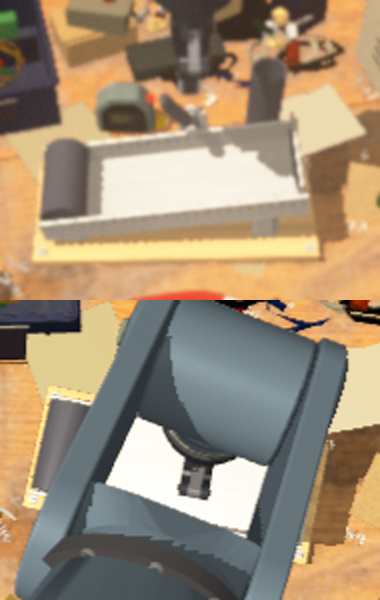

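```bash
python3 - <<'E'
from h import *
import cv2
np.set_printoptions(precision=4,suppress=True)
t=load("top2");s=load("side2")
def proj(S,p):
    T=np.linalg.inv(S["cam_to_world"]);q=S["intrinsics"]@(T[:3,:3]@p+T[:3,3]);return q[:2]/q[2]
for S,n in((t,"top"),(s,"side")):
    im=S["pixels"][:,:,::-1].copy(); 
    for p in([.558,-.0815,.135],[.558,-.0815,.146]): print(n,proj(S,np.array(p)))
    p=proj(S,np.array([.558,-.0815,.135])).astype(int)
    c=cv2.resize(im[p[1]-45:p[1]+45,p[0]-60:p[0]+60],None,fx=5,fy=5,interpolation=cv2.INTER_CUBIC); cv2.circle(c,(300,225),4,(0,0,255),-1);cv2.imwrite(f"pics/z_{n}.png",c)
E
```

```text
top [280.5811 196.0851]
top [280.8454 195.4976]
side [294.0085 185.3952]
side [294.1195 181.7665]
```

View pics/z_side.png

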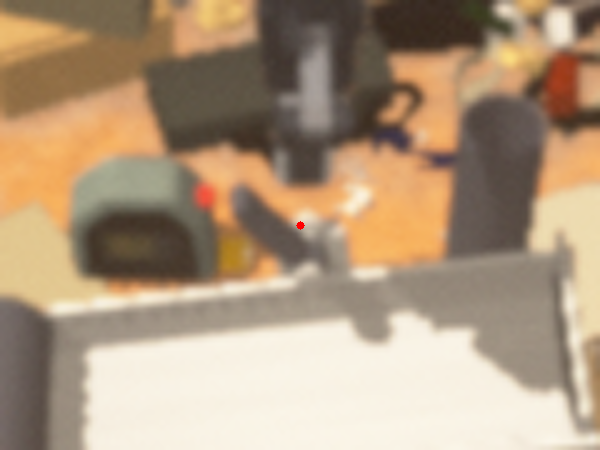

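View pics/z_top.png

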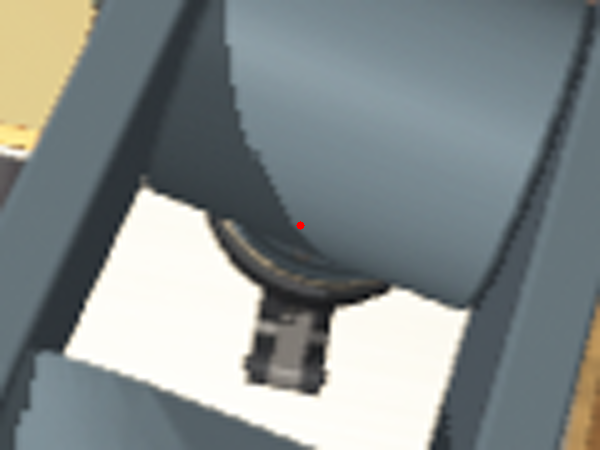

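```bash
python3 - <<'E'
from h import *
np.set_printoptions(precision=4,suppress=True)
t=load("top2");s=load("side2")
print(tri(t,(278.5,229),s,(294,177)))
Pt=cloud(t);Ps=cloud(s)
print("top col 278"); 
for v in range(196,236,3): print(v,Pt[v,278])
print("side col 294")
for v in range(140,186,3): print(v,Ps[v,294])
from bench import manip
print(manip.sense()["joint_positions"])
E
```

```text
(array([ 0.4962, -0.071 ,  0.2305]), np.float64(0.009415863422488076))
top col 278
196 [ 0.5244 -0.0647  0.4779]
199 [ 0.5219 -0.0651  0.4697]
202 [ 0.5222 -0.0667  0.427 ]
205 [ 0.5228 -0.0687  0.374 ]
208 [ 0.5211 -0.0699  0.3418]
211 [ 0.5196 -0.0715  0.3016]
214 [ 0.5169 -0.0726  0.2742]
217 [ 0.5126 -0.0729  0.2691]
220 [ 0.508  -0.0731  0.2675]
223 [ 0.5036 -0.0733  0.2643]
226 [ 0.499  -0.0736  0.262 ]
229 [ 0.4997 -0.0812  0.0589]
232 [ 0.4938 -0.0814  0.0578]
235 [ 0.4879 -0.0816  0.0576]
side col 294
140 [ 0.5219 -0.0705  0.2936]
143 [ 0.5234 -0.071   0.2853]
146 [ 0.5239 -0.0712  0.2779]
149 [ 0.5199 -0.0704  0.2749]
152 [ 0.5174 -0.07    0.2704]
155 [ 0.5134 -0.0692  0.2674]
158 [ 0.5087 -0.0682  0.2651]
161 [ 0.5058 -0.0677  0.2609]
164 [ 0.5015 -0.0668  0.2582]
167 [ 0.501  -0.0668  0.2515]
170 [ 0.546  -0.0777  0.1938]
173 [ 0.5474 -0.0782  0.1838]
176 [ 0.5465 -0.0782  0.1763]
179 [ 0.6914 -0.113  -0.0008]
182 [ 0.584  -0.0875  0.1147]
185 [ 0.5763 -0.0859  0.1143]
[-0.3428  0.5311  1.6509  0.0002  0.9597 -0.1737]
```

```bash
python3 - <<'E'
from h import *
import cv2
np.set_printoptions(precision=4,suppress=True)
s=load("side2");P=cloud(s)
for v in range(160,190,2):
    print(v,[tuple(np.round(P[v,u],3).tolist()) for u in range(286,304,4)], s["pixels"][v,294])
c=cv2.resize(s["pixels"][130:205,250:340,::-1],None,fx=8,fy=8,interpolation=cv2.INTER_NEAREST);cv2.imwrite("pics/zz.png",c)
from scipy.spatial.transform import Rotation as R
E
```

```text
160 [(0.735, -0.102, 0.023), (0.516, -0.063, 0.254), (0.507, -0.068, 0.262), (0.506, -0.075, 0.262), (0.514, -0.084, 0.252)] [148 139 134]
162 [(0.728, -0.1, 0.024), (0.506, -0.061, 0.26), (0.505, -0.068, 0.259), (0.503, -0.074, 0.26), (0.502, -0.081, 0.26)] [138 128 121]
164 [(0.732, -0.101, 0.013), (0.501, -0.06, 0.26), (0.502, -0.067, 0.258), (0.501, -0.074, 0.258), (0.498, -0.08, 0.259)] [132 122 117]
166 [(0.722, -0.099, 0.016), (0.5, -0.06, 0.256), (0.501, -0.067, 0.254), (0.497, -0.073, 0.256), (0.017, 0.048, 0.783)] [99 91 85]
168 [(0.713, -0.097, 0.019), (0.506, -0.061, 0.245), (0.511, -0.069, 0.238), (0.51, -0.076, 0.238), (0.506, -0.082, 0.24)] [76 66 58]
170 [(0.711, -0.097, 0.015), (0.551, -0.071, 0.189), (0.546, -0.078, 0.194), (0.544, -0.085, 0.194), (0.716, -0.139, -0.0)] [76 65 57]
172 [(0.716, -0.098, 0.001), (0.553, -0.072, 0.181), (0.546, -0.078, 0.189), (0.545, -0.085, 0.188), (0.709, -0.137, 0.001)] [77 67 59]
174 [(0.71, -0.097, 0.0), (0.553, -0.072, 0.176), (0.547, -0.078, 0.181), (0.544, -0.085, 0.183), (0.697, -0.134, 0.006)] [76 65 56]
176 [(0.703, -0.095, 
[... 241 characters left out ...]
 [219 152 100]
180 [(0.569, -0.067, 0.142), (0.69, -0.103, -0.001), (0.686, -0.112, 0.002), (0.685, -0.121, 0.001), (0.684, -0.131, -0.0)] [238 175 110]
182 [(0.562, -0.066, 0.144), (0.686, -0.102, -0.003), (0.584, -0.087, 0.115), (0.679, -0.12, 0.0), (0.677, -0.13, 0.0)] [243 209 162]
184 [(0.559, -0.065, 0.141), (0.565, -0.075, 0.133), (0.576, -0.086, 0.118), (0.576, -0.094, 0.116), (0.67, -0.128, 0.002)] [222 205 180]
186 [(0.557, -0.065, 0.138), (0.56, -0.074, 0.132), (0.567, -0.084, 0.122), (0.573, -0.094, 0.113), (0.572, -0.102, 0.113)] [158 146 131]
188 [(0.557, -0.065, 0.133), (0.557, -0.073, 0.13), (0.563, -0.083, 0.121), (0.567, -0.092, 0.114), (0.572, -0.102, 0.106)] [105  93  84]
```

View pics/zz.png

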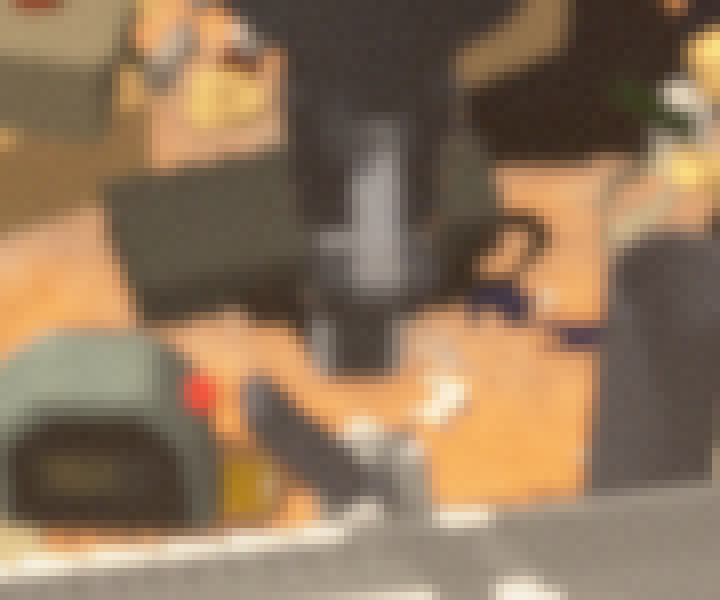

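The tip measures about 0.172 m in the depth data, while the state implies 0.135 m. It therefore passed over the pawl without touching it. I'll retreat, go lower, and re-check against the picture.

Emit:
{"fn": "jog_arm", "kwargs": {
  "rows": [
    {"claw": 1,"travel": [0.136,0.788,0],"angular": [0,0,0]},
    {"claw": 1,"travel": [0.136,0.788,0],"angular": [0,0,0]},
    {"claw": 1,"travel": [0.136,0.788,0],"angular": [0,0,0]},
    {"claw": 1,"travel": [0.136,0.788,0],"angular": [0,0,0]},
    {"claw": 1,"travel": [0,0,-0.4],"angular": [0,0,0]},
    {"claw": 1,"travel": [0,0,-0.4],"angular": [0,0,0]},
    {"claw": 1,"travel": [0,0,-0.4],"angular": [0,0,0]},
    {"claw": 1,"travel": [0,0,0],"angular": [0,0,0]}
  ]
}}

```text
time_s: 5.68
tcp_pos: [0.5708, -0.0034, 0.1145]
tool_rot: [-0.0, 0.996, -0.085, -0.001]
ft_force: [-1.5, -0.1, 0.7]
grip_width: 0.002
```

```bash
python3 snap.py 3; python3 - <<'E'
from h import *
import cv2
s=load("side3");P=cloud(s)
cv2.imwrite("pics/z3.png",cv2.resize(s["pixels"][130:205,210:310,::-1],None,fx=8,fy=8,interpolation=cv2.INTER_NEAREST))
m=(abs(P[...,0]-.565)<.025)&(abs(P[...,1]+.012)<.025)&(P[...,2]>.1)
q=P[m]; print(m.sum(),np.sort(q[:,2])[:8].round(3)); b=q[q[:,2]<q[:,2].min()+.02];print(b.min(0),b.max(0))
E
```

```text
5.775 [ 0.5718 -0.0034  0.1156] [-0.32 -0.87  0.52] -0.0018819174161663094
1234 [0.137 0.137 0.138 0.138 0.139 0.139 0.14  0.14 ]
[ 0.55597781 -0.01249096  0.13708844] [0.56733521 0.00888185 0.15696498]
```

View pics/z3.png

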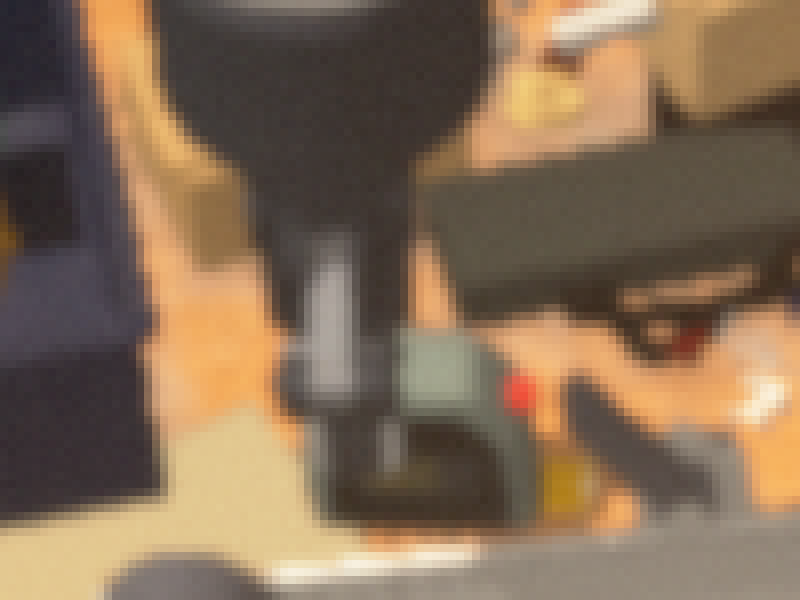

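Emit:
{"fn": "jog_arm", "kwargs": {
  "rows": [
    {"claw": 1,"travel": [0,0,-0.28],"angular": [0,0,0]},
    {"claw": 1,"travel": [-0.068,-0.394,0],"angular": [0,0,0]},
    {"claw": 1,"travel": [-0.068,-0.394,0],"angular": [0,0,0]},
    {"claw": 1,"travel": [-0.068,-0.394,0],"angular": [0,0,0]},
    {"claw": 1,"travel": [-0.068,-0.394,0],"angular": [0,0,0]},
    {"claw": 1,"travel": [-0.068,-0.394,0],"angular": [0,0,0]},
    {"claw": 1,"travel": [-0.068,-0.394,0],"angular": [0,0,0]},
    {"claw": 1,"travel": [0,0,0],"angular": [0,0,0]}
  ]
}}

```text
time_s: 6.78
tcp_pos: [0.5616, -0.0629, 0.1089]
tool_rot: [0.0, 0.996, -0.085, 0.0]
ft_force: [0.3, 0.9, 0.0]
grip_width: -0.001
```

```bash
python3 snap.py 4; python3 - <<'E'
from h import *
import cv2
s=load("side4");P=cloud(s)
cv2.imwrite("pics/z4.png",cv2.resize(s["pixels"][130:205,240:340,::-1],None,fx=8,fy=8,interpolation=cv2.INTER_NEAREST))
E
```

```text
6.875 [ 0.5615 -0.062   0.1089] [ 0.59 -0.53 -0.16] -0.001679211755920026
```

View pics/z4.png

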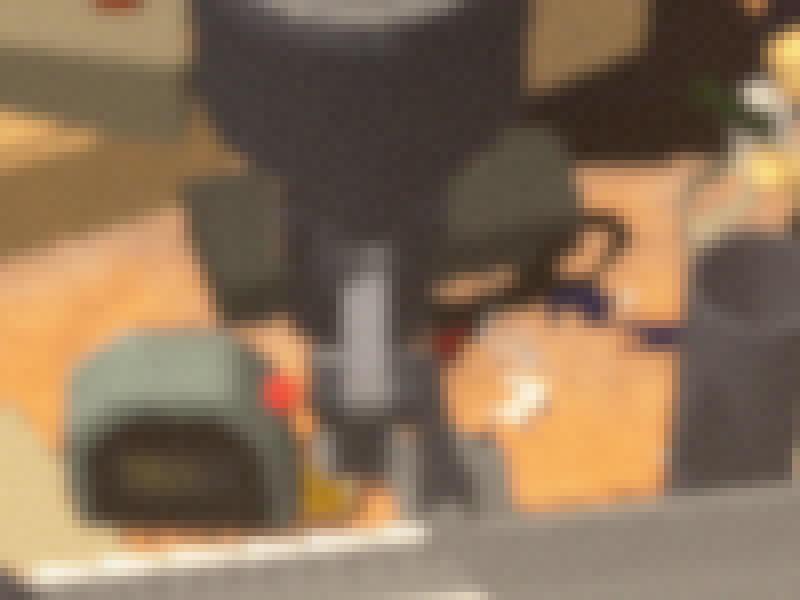

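The pawl (crop 430,430) is now being pushed nearly upright by the finger on its left. I'll continue.

Emit:
{"fn": "jog_arm", "kwargs": {
  "rows": [
    {"claw": 1,"travel": [-0.068,-0.394,0],"angular": [0,0,0]},
    {"claw": 1,"travel": [-0.068,-0.394,0],"angular": [0,0,0]},
    {"claw": 1,"travel": [0,0,0],"angular": [0,0,0]},
    {"claw": 1,"travel": [0,0,0],"angular": [0,0,0]},
    {"claw": 1,"travel": [0,0,0],"angular": [0,0,0]}
  ]
}}

```text
time_s: 7.5
tcp_pos: [0.5582, -0.0815, 0.1089]
tool_rot: [-0.0, 0.996, -0.085, -0.0]
ft_force: [0.7, -0.2, 0.4]
grip_width: 0.0
```

```bash
python3 snap.py 5; python3 - <<'E'
from h import *
import cv2
s=load("side5");P=cloud(s)
cv2.imwrite("pics/z5.png",cv2.resize(s["pixels"][130:230,230:360,::-1],None,fx=6,fy=6,interpolation=cv2.INTER_NEAREST))
E
```

```text
7.6 [ 0.5582 -0.0814  0.1089] [-0.28 -0.22 -1.49] 0.001584341797541309
```

View pics/z5.png

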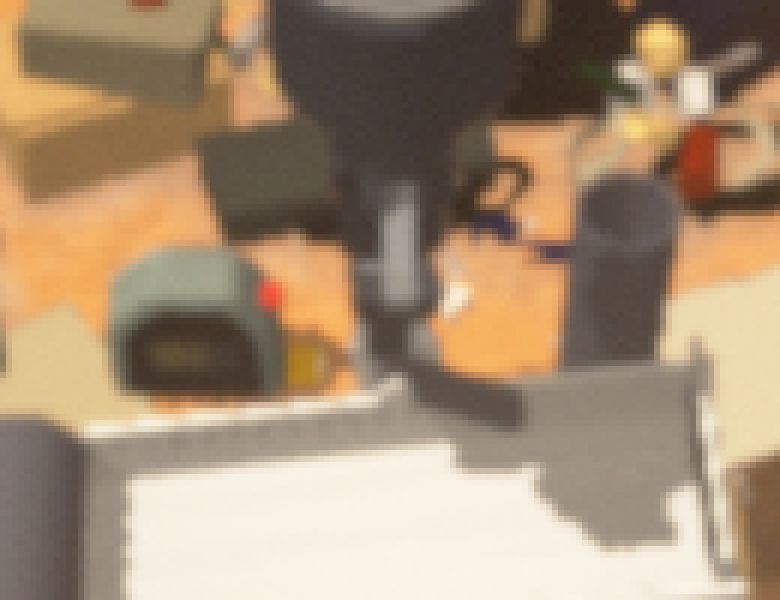

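The pawl is down, lying up the slope in the gutter (crop 470,400), and the tube is still at the low end. Next I raise the tool and go behind the tube.

Emit:
{"fn": "jog_arm", "kwargs": {
  "rows": [
    {"claw": 1,"travel": [0,0,0.7],"angular": [0,0,0]},
    {"claw": 1,"travel": [0,0,0.7],"angular": [0,0,0]},
    {"claw": 1,"travel": [-0.01,0.94,0],"angular": [0,0,0]},
    {"claw": 1,"travel": [-0.01,0.94,0],"angular": [0,0,0]},
    {"claw": 1,"travel": [-0.01,0.94,0],"angular": [0,0,0]},
    {"claw": 1,"travel": [-0.01,0.94,0],"angular": [0,0,0]},
    {"claw": 1,"travel": [-0.01,0.94,0],"angular": [0,0,0]},
    {"claw": 1,"travel": [-0.01,0.94,0],"angular": [0,0,0]},
    {"claw": 1,"travel": [-0.01,0.94,0],"angular": [0,0,0]},
    {"claw": 1,"travel": [-0.01,0.94,0],"angular": [0,0,0]},
    {"claw": 1,"travel": [0,0,-0.98],"angular": [0,0,0]},
    {"claw": 1,"travel": [0,0,-0.98],"angular": [0,0,0]},
    {"claw": 1,"travel": [0,0,-0.98],"angular": [0,0,0]},
    {"claw": 1,"travel": [0,0,0],"angular": [0,0,0]}
  ]
}}

```text
time_s: 9.35
tcp_pos: [0.5545, 0.1065, 0.0688]
tool_rot: [0.0, 0.996, -0.085, -0.002]
ft_force: [-0.8, 0.4, 0.7]
grip_width: 0.003
```

```bash
python3 snap.py 6; cat > fing.py <<'E'
import sys
from h import *
import cv2
k,x,y=sys.argv[1],float(sys.argv[2]),float(sys.argv[3])
s=load("side"+k);P=cloud(s)
v,u=209,281
T=np.linalg.inv(s["cam_to_world"]);q=s["intrinsics"]@(T[:3,:3]@np.array([x,y,.06])+T[:3,3]);q=(q[:2]/q[2]).astype(int)
v0=max(q[1]-60,0);u0=max(q[0]-50,0);print("crop origin",u0,v0)
cv2.imwrite(f"pics/z{k}.png",cv2.resize(s["pixels"][v0:v0+90,u0:u0+110,::-1],None,fx=7,fy=7,interpolation=cv2.INTER_NEAREST))
for n in ("side","top"):
    P=cloud(load(n+k))
    m=(abs(P[...,0]-x)<.022)&(abs(P[...,1]-y)<.018)&(P[...,2]>.03)&(P[...,2]<.2)
    q=P[m]
    if len(q): 
        b=q[q[:,2]<q[:,2].min()+.03];print(n,m.sum(),np.sort(q[:,2])[:8].round(3),b.min(0).round(4),b.max(0).round(4))
E
python3 fing.py 6 .556 .107
```

```text
9.45 [0.5565 0.1064 0.0707] [0.3  0.74 0.1 ] -0.00018641969760542818
crop origin 155 163
side 227 [0.09  0.091 0.092 0.095 0.095 0.095 0.095 0.096] [0.5401 0.095  0.09  ] [0.56   0.1184 0.1184]
```

View pics/z6.png

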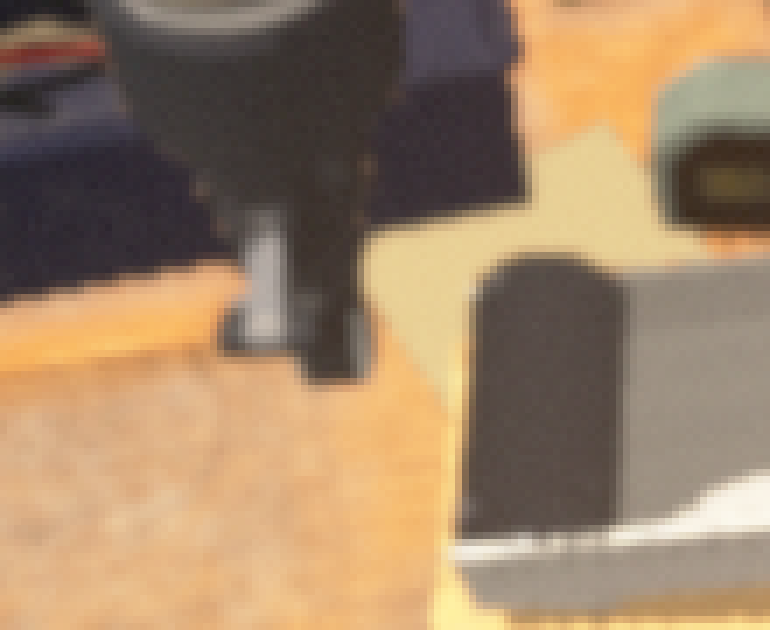

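The finger stands behind the tube with its tip at z ≈ 0.093 in the depth data. The tool was never in contact there. I'll lower it about 49 mm and check.

Emit:
{"fn": "jog_arm", "kwargs": {
  "rows": [
    {"claw": 1,"travel": [0,0,-0.7],"angular": [0,0,0]},
    {"claw": 1,"travel": [0,0,-0.7],"angular": [0,0,0]},
    {"claw": 1,"travel": [0,0,-0.58],"angular": [0,0,0]},
    {"claw": 1,"travel": [0,0,0],"angular": [0,0,0]}
  ]
}}

```text
time_s: 9.95
tcp_pos: [0.5549, 0.1063, 0.0192]
tool_rot: [0.0, 0.996, -0.085, -0.002]
ft_force: [0.6, -1.4, 0.4]
grip_width: -0.001
```

```bash
python3 snap.py 7; python3 fing.py 7 .556 .107
```

```text
10.05 [0.5562 0.1063 0.0205] [-0.23  0.31  0.44] 0.0010378497454493986
crop origin 155 163
side 177 [0.039 0.042 0.043 0.044 0.046 0.048 0.048 0.049] [0.5395 0.0947 0.0393] [0.5586 0.1181 0.0688]
```

View pics/z7.png

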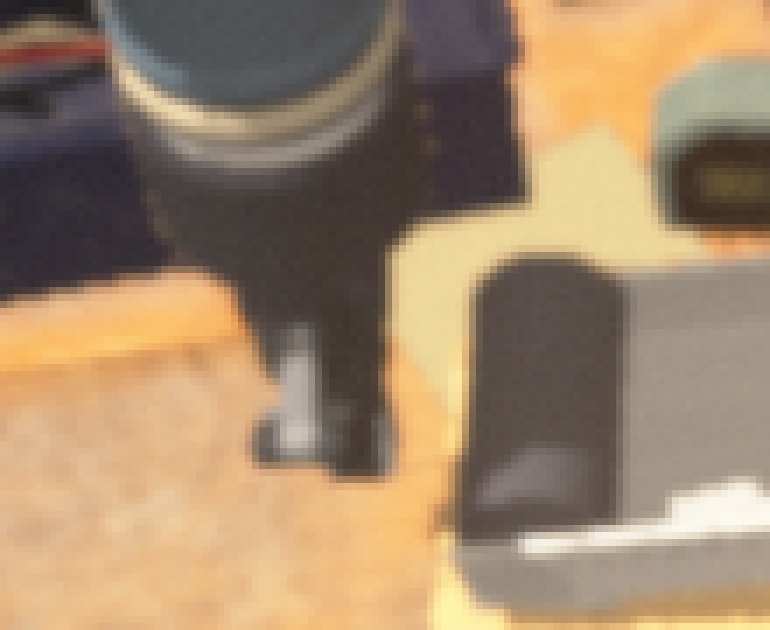

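View pics/c7.png

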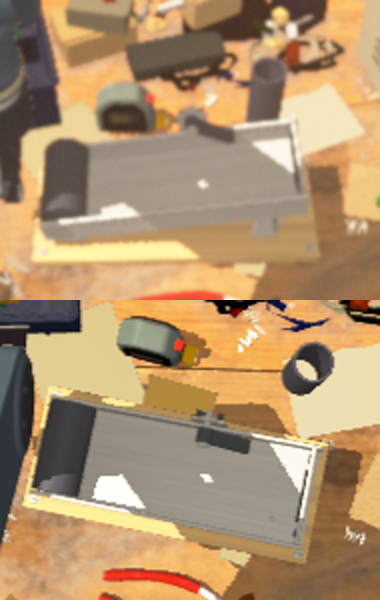

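Both views show the pawl down (top crop 225,435), the tube on the tabs and the finger behind it with its tip at about 0.041 m. Now I roll the tube up.

Emit:
{"fn": "jog_arm", "kwargs": {
  "rows": [
    {"claw": 1,"travel": [-0.068,-0.394,0.063],"angular": [0,0,0]},
    {"claw": 1,"travel": [-0.068,-0.394,0.063],"angular": [0,0,0]},
    {"claw": 1,"travel": [-0.068,-0.394,0.063],"angular": [0,0,0]},
    {"claw": 1,"travel": [-0.068,-0.394,0.063],"angular": [0,0,0]},
    {"claw": 1,"travel": [-0.068,-0.394,0.063],"angular": [0,0,0]},
    {"claw": 1,"travel": [-0.068,-0.394,0.063],"angular": [0,0,0]},
    {"claw": 1,"travel": [-0.068,-0.394,0.063],"angular": [0,0,0]},
    {"claw": 1,"travel": [-0.068,-0.394,0.063],"angular": [0,0,0]},
    {"claw": 1,"travel": [-0.068,-0.394,0.063],"angular": [0,0,0]},
    {"claw": 1,"travel": [-0.068,-0.394,0.063],"angular": [0,0,0]},
    {"claw": 1,"travel": [0,0,0],"angular": [0,0,0]}
  ]
}}

```text
time_s: 11.42
tcp_pos: [0.5392, 0.0068, 0.0367]
tool_rot: [0.0, 0.996, -0.085, 0.0]
ft_force: [0.2, 1.0, -0.2]
grip_width: -0.002
```

```bash
python3 snap.py 8; python3 fing.py 8 .54 .006
```

```text
11.525 [0.5391 0.0076 0.0366] [ 0.44  0.32 -0.51] -0.0032659394944209875
crop origin 204 161
side 332 [0.035 0.035 0.036 0.036 0.036 0.036 0.036 0.037] [ 0.5183 -0.0068  0.0352] [0.5602 0.0239 0.0645]
```

View pics/c8.png

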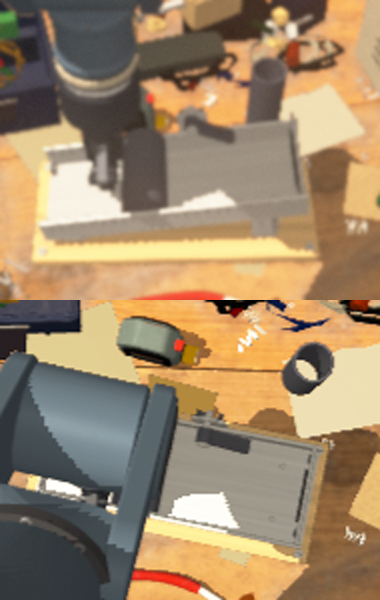

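View pics/z8.png

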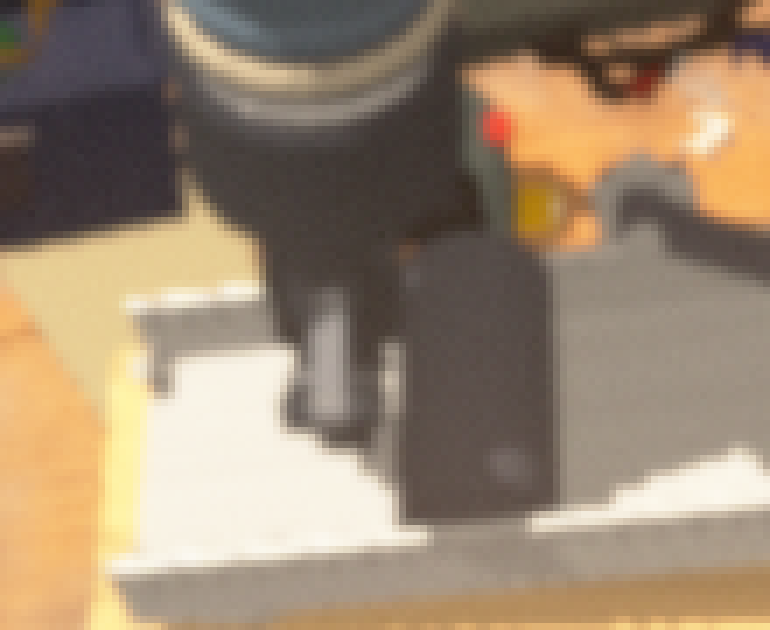

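The finger (crop 350,430) is behind the tube (480,380), which is rolling straight. I'll continue in the same way.

Emit:
{"fn": "jog_arm", "kwargs": {
  "rows": [
    {"claw": 1,"travel": [-0.068,-0.394,0.063],"angular": [0,0,0]},
    {"claw": 1,"travel": [-0.068,-0.394,0.063],"angular": [0,0,0]},
    {"claw": 1,"travel": [-0.068,-0.394,0.063],"angular": [0,0,0]},
    {"claw": 1,"travel": [-0.068,-0.394,0.063],"angular": [0,0,0]},
    {"claw": 1,"travel": [-0.068,-0.394,0.063],"angular": [0,0,0]},
    {"claw": 1,"travel": [-0.068,-0.394,0.063],"angular": [0,0,0]},
    {"claw": 1,"travel": [-0.068,-0.394,0.063],"angular": [0,0,0]},
    {"claw": 1,"travel": [-0.068,-0.394,0.063],"angular": [0,0,0]},
    {"claw": 1,"travel": [-0.068,-0.394,0.063],"angular": [0,0,0]},
    {"claw": 1,"travel": [0,0,0],"angular": [0,0,0]}
  ]
}}

```text
time_s: 12.78
tcp_pos: [0.5242, -0.0822, 0.051]
tool_rot: [0.0, 0.996, -0.085, 0.0]
ft_force: [-0.6, 0.3, 0.2]
grip_width: -0.002
```

```bash
python3 snap.py 9; python3 fing.py 9 .525 -.082
```

```text
12.875 [ 0.524  -0.0813  0.0508] [-0.85  0.24 -0.6 ] 0.0006483941867315207
crop origin 246 160
side 357 [0.05  0.05  0.05  0.05  0.051 0.051 0.051 0.051] [ 0.5031 -0.0942  0.0496] [ 0.5469 -0.0642  0.0777]
```

View pics/z9.png

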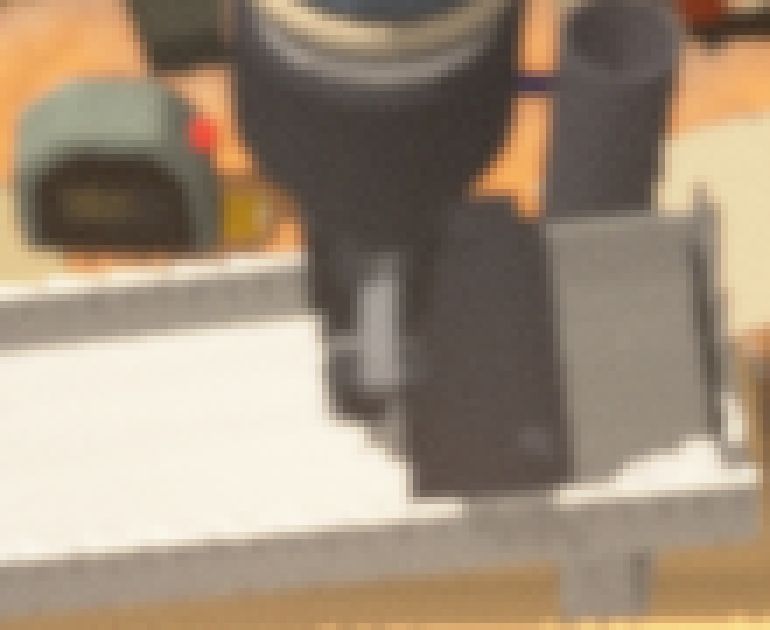

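The tube (crop 480,360) is now under the pawl, with the finger behind it. The final 40 mm go slower near the stop.

Emit:
{"fn": "jog_arm", "kwargs": {
  "rows": [
    {"claw": 1,"travel": [-0.068,-0.394,0.063],"angular": [0,0,0]},
    {"claw": 1,"travel": [-0.068,-0.394,0.063],"angular": [0,0,0]},
    {"claw": 1,"travel": [-0.068,-0.394,0.063],"angular": [0,0,0]},
    {"claw": 1,"travel": [-0.034,-0.197,0.031],"angular": [0,0,0]},
    {"claw": 1,"travel": [-0.02,-0.118,0.019],"angular": [0,0,0]},
    {"claw": 1,"travel": [0,0,0],"angular": [0,0,0]}
  ]
}}

```text
time_s: 13.62
tcp_pos: [0.5174, -0.1186, 0.0568]
tool_rot: [0.0, 0.996, -0.085, 0.0]
ft_force: [-0.4, 0.7, 0.1]
grip_width: 0.003
```

```bash
python3 snap.py 10; python3 fing.py 10 .517 -.12
```

```text
13.725 [ 0.5174 -0.1182  0.0567] [-1.13  0.21  0.15] 0.00040084313329747257
crop origin 265 160
side 367 [0.055 0.055 0.056 0.056 0.056 0.056 0.056 0.056] [ 0.4953 -0.134   0.0548] [ 0.5388 -0.1021  0.0842]
```

View pics/z10.png

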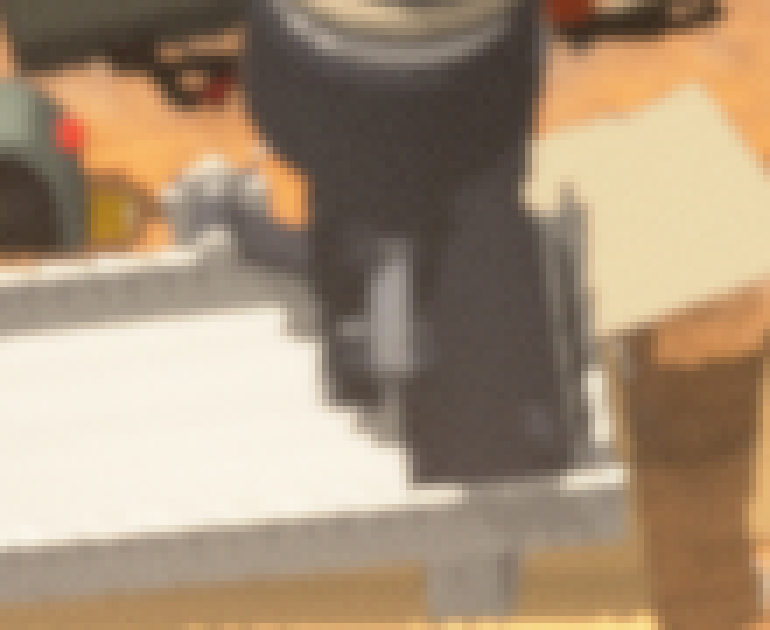

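The tube is almost at the stop (a small gap is left at crop 565,400) and the contact force is still near zero. I'll creep forward.

Emit:
{"fn": "jog_arm", "kwargs": {
  "rows": [
    {"claw": 1,"travel": [-0.01,-0.059,0.009],"angular": [0,0,0]},
    {"claw": 1,"travel": [-0.01,-0.059,0.009],"angular": [0,0,0]},
    {"claw": 1,"travel": [0,0,0],"angular": [0,0,0]},
    {"claw": 1,"travel": [0,0,0],"angular": [0,0,0]}
  ]
}}

```text
time_s: 14.22
tcp_pos: [0.5169, -0.1212, 0.0573]
tool_rot: [0.0, 0.996, -0.085, -0.0]
ft_force: [0.7, 1.8, 0.6]
grip_width: 0.002
```

```bash
cat > tube.py <<'E'
import sys
from h import *
from scipy.optimize import least_squares
c0=np.array([.525,-.0625,0]);a=np.arctan2(-.2947,-.0505); U=np.array([np.cos(a),np.sin(a),0]);V=np.array([-U[1],U[0],0])
for n in("side","top"):
    S=load(n+sys.argv[1]);P=cloud(S);g=S["pixels"].astype(int);Q=P-c0;q=np.stack([Q@U,Q@V,P[...,2]],-1)
    m=(g.max(-1)<130)&(q[...,0]>.075)&(q[...,0]<.118)&(q[...,1]<-.02)&(q[...,1]>-.042)&(q[...,2]>.085)&(q[...,2]<.125)
    p=q[m]
    if len(p)<20: print(n,"few",len(p)); continue
    f=lambda x:np.hypot(p[:,0]-x[0],p[:,2]-x[1])-.024
    r=least_squares(f,[.09,.092],loss="soft_l1",f_scale=.001); A,z=r.x
    h=A+.134; dz=z-.03; c,s=np.cos(np.radians(9)),np.sin(np.radians(9))
    print(n,len(p),"gutter x,z mm",1e3*(h*c+dz*s),1e3*(-h*s+dz*c),np.std(f(r.x)))
E
python3 snap.py 11; python3 tube.py 11;python3 tube.py 10
```

```text
14.325 [ 0.5169 -0.1212  0.0573] [-0.32  0.81  1.03] -0.0006598037184147947
side 196 gutter x,z mm 234.47929874275795 24.050840924196958 0.00115119880109447
top 58 gutter x,z mm 234.56931810520373 25.031720043928257 0.0013451196368869862
side 180 gutter x,z mm 231.7346187455431 24.01498374245998 0.0011295744276871116
top 47 gutter x,z mm 231.42078537504958 24.463870868236537 0.0014839535800387394
```

Emit:
{"fn": "jog_arm", "kwargs": {
  "rows": [
    {"claw": 1,"travel": [-0.007,-0.039,0.006],"angular": [0,0,0]},
    {"claw": 1,"travel": [0,0,0],"angular": [0,0,0]}
  ]
}}

```text
time_s: 14.58
tcp_pos: [0.517, -0.1217, 0.0574]
tool_rot: [-0.0, 0.996, -0.085, 0.0]
ft_force: [1.6, 4.3, 0.7]
grip_width: -0.001
```

Contact at the stop: the force rose to about 4.5 N. I'll back off slowly so the tube settles on the pawl.

Emit:
{"fn": "jog_arm", "kwargs": {
  "rows": [
    {"claw": 1,"travel": [0.014,0.079,-0.012],"angular": [0,0,0]},
    {"claw": 1,"travel": [0.014,0.079,-0.012],"angular": [0,0,0]},
    {"claw": 1,"travel": [0.014,0.079,-0.012],"angular": [0,0,0]},
    {"claw": 1,"travel": [0.014,0.079,-0.012],"angular": [0,0,0]},
    {"claw": 1,"travel": [0.014,0.079,-0.012],"angular": [0,0,0]},
    {"claw": 1,"travel": [0.014,0.079,-0.012],"angular": [0,0,0]},
    {"claw": 1,"travel": [0.014,0.079,-0.012],"angular": [0,0,0]},
    {"claw": 1,"travel": [0.014,0.079,-0.012],"angular": [0,0,0]},
    {"claw": 1,"travel": [0.034,0.197,-0.031],"angular": [0,0,0]},
    {"claw": 1,"travel": [0.068,0.394,-0.05],"angular": [0,0,0]},
    {"claw": 1,"travel": [0.068,0.394,-0.05],"angular": [0,0,0]}
  ]
}}

```text
time_s: 15.95
tcp_pos: [0.5238, -0.081, 0.0516]
tool_rot: [-0.0, 0.996, -0.085, -0.0]
ft_force: [-0.8, -0.9, 0.3]
grip_width: 0.0
```

```bash
python3 snap.py 12; python3 tube.py 12;python3 fing.py 12 .522 -.085
```

```text
16.05 [ 0.5236 -0.0803  0.0515] [ 0.34 -0.47 -0.37] -0.0027984168771209915
side 144 gutter x,z mm 225.69114931295246 24.081146560866816 0.0018039665716192115
top few 7
crop origin 248 161
side 358 [0.05  0.05  0.05  0.051 0.051 0.051 0.051 0.051] [ 0.5003 -0.1027  0.0501] [ 0.544  -0.067   0.0796]
```

View pics/z12.png

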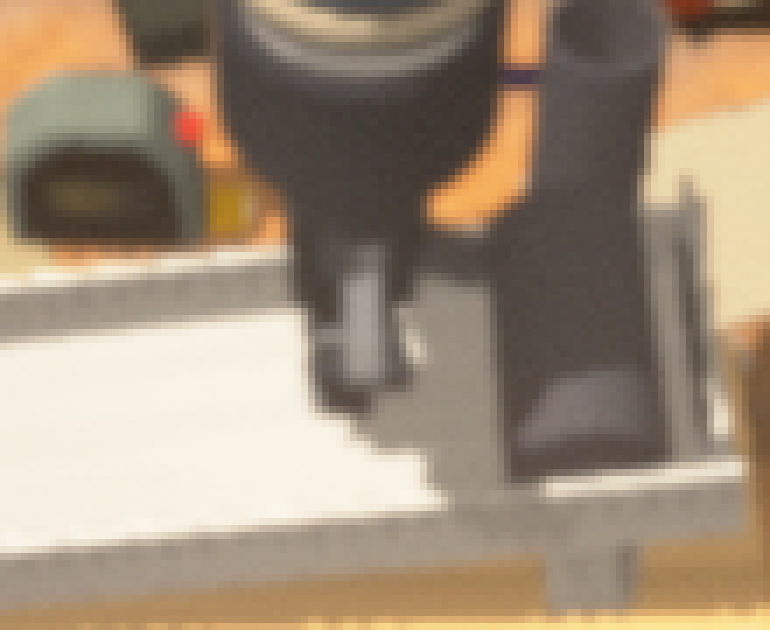

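The tube (crop 585,380) rests on the pawl at gutter x ≈ 225.7 mm and the finger is clear of it. Raising now.

Emit:
{"fn": "jog_arm", "kwargs": {
  "rows": [
    {"claw": 1,"travel": [0.1,0.6,0],"angular": [0,0,0]},
    {"claw": 1,"travel": [0,0,0.8],"angular": [0,0,0]},
    {"claw": 1,"travel": [0,0,0.9],"angular": [0,0,0]},
    {"claw": 1,"travel": [0,0,0.9],"angular": [0,0,0]},
    {"claw": 1,"travel": [0,0,0.9],"angular": [0,0,0]},
    {"claw": 1,"travel": [0,0.9,0.9],"angular": [0,0,0]},
    {"claw": 1,"travel": [0,0.9,0.5],"angular": [0,0,0]},
    {"claw": 1,"travel": [0,0.9,0],"angular": [0,0,0]},
    {"claw": 1,"travel": [0,0.9,0],"angular": [0,0,0]},
    {"claw": 1,"travel": [0,0.9,0],"angular": [0,0,0]},
    {"claw": 1,"travel": [0,0.9,0],"angular": [0,0,0]},
    {"claw": 1,"travel": [0,0.9,0],"angular": [0,0,0]},
    {"claw": 1,"travel": [0,0.9,0],"angular": [0,0,0]},
    {"claw": 1,"travel": [0,0,0],"angular": [0,0,0]},
    {"claw": 1,"travel": [0,0,0],"angular": [0,0,0]}
  ]
}}

```text
time_s: 17.92
tcp_pos: [0.5261, 0.1132, 0.1742]
tool_rot: [0.0, 0.996, -0.084, -0.0]
ft_force: [-0.6, 0.7, 0.3]
grip_width: 0.002
```

```bash
python3 snap.py 13; python3 tube.py 13
```

```text
18.025 [0.5263 0.1127 0.1742] [ 0.39  0.29 -0.5 ] -0.0009715966329430302
side 151 gutter x,z mm 225.7352763667628 24.10646173296832 0.0021217244198169986
top 205 gutter x,z mm 225.73090014693568 24.727531579227005 0.0037205914312888936
```

View pics/c13.png

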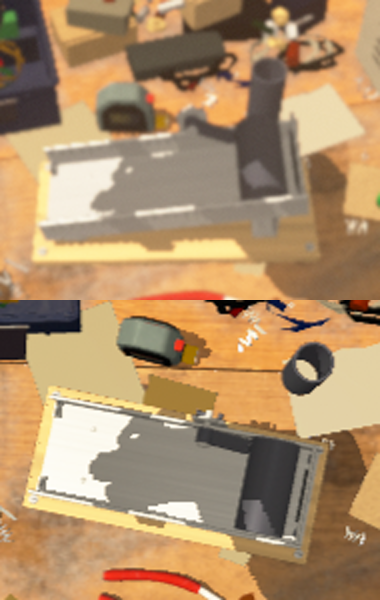

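The tube lies between the pawl and the stop (top crop 265,485), the pawl is down behind it (225,438), the bystanders are where they were, and the arm is clear.

```bash
python3 -c "
from bench import manip
print(manip.job_done())"
```

```text
the job is handed in; nothing more can be done
None
```

The gutter is re-armed and the job is handed in; no verdict was reported. I pushed the pawl over so that it dropped, then rolled the tube slowly (about 80 mm/s) up to the stop. There its axis measured at gutter x ≈ 234.5 mm, with about 4.5 N of contact force. I then backed off, and the tube settled on the pawl.

- **Last checks:** both cameras put the tube at gutter x ≈ 225.7 mm and z ≈ 24 to 25 mm, unchanged after the fingers left. The pawl looks down in both pictures; I did not measure its angle. By eye, the spare offcut and tape measure look undisturbed. The pliers were only partly in the last view, and I did not measure any shift of the bystanders. The last force reading was below 1 N and the robot was clear of everything. About 18 of the 54 s were used.
- **What disagreed:** camera depth put the shut fingertips about 20 to 27 mm above the reported TCP, although they should stand 11 mm ahead of (below) it. Because of this my first pawl push passed over the pawl without touching it. I lowered the tool using the camera heights, and the second push worked.

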